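# Hook the strainer out of the cold-brew canister

### The arm

A 6-joint arm with a two-finger parallel gripper is mounted at the origin on the work surface. World frame = base frame: x ahead of the robot, y to its left, z up, the work surface at z = 0. Lengths are in m, angles in rad, forces in N, time in s.
With the tool pointing down it reaches from about 0.375 to 0.975 m from the base axis. Payload 3.8 kg.
Tool frame: the origin (TCP) lies on the centre line of the jaws, within the pads' length; the fingertips stand 17 mm ahead of it and the grasp point (between the pads) lies 2 mm behind it; z points along the fingers, y is the line along which they close (so a half turn about z gives the same grasp; the last joint's range is limited). The gripper opens to 85 mm and grips with 20 to 120 N. Pads are 22 mm wide; open, the fingers measure 114 mm over their backs; the gripper's body (76 mm by 85 mm) begins 54 mm behind the grasp point. The pads swing forward as they close: fully open they stand 13 mm farther back than shut.
Start: joints at [1.158, 0.264, 1.604, -0, 1.274, -0.037], TCP at [0.248, 0.628, 0.248] pointing down, gripper open.
Joint ranges: [-2.63, 2.63], [-0.94, 2.18], [0.31, 2.57], [-1.31, 4.45], [0, 2.66], [-2.55, 2.55]. Speed limits (rad/s): [2.57, 2.57, 3.14, 3.14, 3.14, 3.14].

### API

Orientations are given as a rotation vector (axis times angle).
In Python, from workcell import bot, eyes, spot_in gives the robot as it stands.
- The arm moves only by the tool carry_out, never from a script. Its argument "series" is text: rows parted by semicolons, each of 4 numbers parted by spaces: the shift along the world's x, y, z in m, then the turn about the world's z in degrees. In form: tx ty tz roll; .... A call has 1 to 20 rows; each row shifts and turns the commanded pose from where the row before left it; what a row does not reach is not made up. A row lasts 1/8 s, in which the tool goes at most 62.5 mm and 10.7 degrees, less where a joint would pass 70% of its speed; a pose out of reach is approached as far as the arm can. A call is refused whole if a number of a shift passes 0.0625 or a number of a turn 10.7, either way. A call with a gripper value outside its range is refused whole. "jaw" is the gripper command: -1 is shut, 1 is fully open, values between are in proportion, set as the call begins (left out, the last holds). The fingers move at their own pace and stop on an object; "grip_force" is the grip in N (left out, the last holds). Time passes only in rows, so rows that do not move let the fingers close. It gives the time, the measured TCP pose, the force, the opening and the grip force at its end, in the units of the state.
- bot.read_state(): the state, without advancing time (a new reading comes with each control period).
- eyes.read_camera(name): name is "side" or "top"; returns (picture, depth): 400x640x3 uint8, blue, green, red; 400x640 float32, m along the optical axis (not along the pixel's ray), 0 where there is no reading.
- eyes.get_calibration(name): a dict with "K" (3x3 intrinsics, pixels), "distortion" ([k1, k2, p1, p2, k3] as OpenCV has them; the pictures are not rectified), "position" and "rotation" of the camera in the world. Camera axes: x right, y down, z forward; pixel columns grow to the right and rows downward; lengths in m; the calibration is good to about 2 mm. A picture is of the moment at which its call begins. get_calibration takes no time and is no camera call.
- bot.finish_job(): hands the job in; it is judged then, once.
Trained networks look in the newest picture that a camera, given by its name, has taken for a name from the list of things; names that differ only in an ending like _2 or _b are one class to them, and where a whole thing is asked for, a point or a joint stands for the part that bears it (a point fixed in the world has none). Each returns a list of dicts, best first, with "score" (0 to 1); they miss things now and then, are a little off and sometimes report something else, mostly with a low value. They report only what shows in the picture. A call takes as long as a camera call. They do not tell look-alikes from the thing itself.
- spot_in(camera, target): "rect" ([centre column, centre row, width, height] in pixels, round what is visible of it).
The state is a dict: "time": time; "q": joint angles; "joint_vel": joint speeds; "joint_torque": joint torques, N m; "tool_pos": TCP position; "tcp_rot": TCP orientation; "wrist_force": force on the tool from outside, world axes, zero at the start; "torque": the same for the moment, N m; "width": opening from 0.0 (shut) to 1.0 (fully open); "grip_force": force on a finger pad.
Only numpy, scipy, OpenCV 4.12 (cv2) and the standard library are available. Lean on these libraries where they do the work, as an engineer would, in place of code of your own. Each camera call takes 0.05 s, during which the arm holds its last target. There are 200 camera calls.

### The job

Take the hook tool from its wooden rack and use it to draw the looped strainer out of the taller of the two steel canisters, without touching the strainer with the gripper. Set the strainer down gently, upright and wholly on the empty round wooden coaster, unhook it, and hang the tool back in its rack by the collar.

Things in the scene. Friction and masses are not known exactly. Their poses are not given: they have to be found in the camera images.
- hook_tool: Upright hand hook, 150 g. Origin: rod axis, underside of steel collar (54 across, 6 thick); z up, x where hook points. Above: wood handle, 22 mm square (faces across x, y), z 6 to 68. Below: rod 5 mm thick, straight to z -89, then a V hook in the x-z plane, centre line: throat x 6 to 11, z -101; tip x 16, z -90. Lowest z -104, farthest x 18.5. Hangs by the collar in the rack. Sizes in mm.
- strainer: Loose dark steel disc, 120 g, 76 mm wide, 18 high, with a rigid 5 mm wire loop on top. Origin: underside centre, z up. Loop stands in its y-z plane (hook it along x, from either side): legs at y +-22, level top bar at z 52.5, opening z 18 to 50. Within 3 mm of the axis of the taller canister: fixed steel, 125 high, bore 86, floor 6 thick. Its twin in the 75 mm high canister stays.
- coaster: Empty round wooden coaster, fixed to the counter, 136 mm across and 15 mm thick. Origin: centre of its underside, z up (top at z = 15 mm).
- rack: Dark wooden tool rack, fixed. Two upright boards (12 mm thick, 70 long) on a base, tops 120 mm above origin, between them a 30 mm wide slot along the rack's x, open above and at both ends. Origin: centre of base's underside, z up. The tool's rod hangs in the slot, tool x within 10 degrees of rack x, collar on both boards' tops (tool origin 120 mm above rack origin).
Mind the look-alikes: they are no part of the job. Of the things that look like the coaster, the larger one is meant. What is shaped like the hook_tool but blue is not meant.

How it is judged:
By the outcome, as a careful person would: the job done as asked, in the order asked, and still so for the second after the job is handed in, with the robot touching nothing.
It also fails if it takes over 69 s, if anything falls off the work surface, if the arm or the gripper's body presses on something with over 40 N, if the wrist force passes 120 N, or if a joint passes its speed limit or range.

## Working session

There is one attempt and no reset: what is moved stays moved. The work goes in short steps, Python scripts to look and compute and a tool call to move; the robot and the scene stay as the last step left them, time stands still between calls to the robot, and variables do not carry over. Pictures are saved under pics/ and viewed, at most 10 in all, crops included, and the job is handed in when it is done.

Besides the shell and the picture viewer there is one more tool, called after "Call:" as name(argument=value, ...), one argument or row to a line, values as JSON. carry_out: Moves the arm, as the interface text tells. Its arguments: {"type":"object","properties":{"series":{"type":"string"},"jaw":{"type":"number"},"grip_force":{"type":"number"}},"required":["series"]}

```bash
mkdir -p pics; cat > h.py <<'E'
import numpy as np, cv2
from workcell import bot, eyes, spot_in
def grab(n):
    p,d=eyes.read_camera(n); c=eyes.get_calibration(n)
    K=np.array(c["K"]);D=np.array(c["distortion"]);R=np.array(c["rotation"]);t=np.array(c["position"])
    if R.shape!=(3,3): R=cv2.Rodrigues(R)[0]
    return p,d,(K,D,R,t)
def cloud(d,C):
    K,D,R,t=C; v,u=np.mgrid[0:400,0:640]
    n=cv2.undistortPoints(np.stack([u,v],-1).reshape(-1,1,2).astype(np.float32),K,D).reshape(400,640,2)
    P=np.dstack([n[...,0]*d,n[...,1]*d,d])
    W=P@R.T+t; W[d<=0]=np.nan; return W
def proj(X,C):
    K,D,R,t=C; r=R.T
    return cv2.projectPoints(np.array(X,float).reshape(-1,1,3),cv2.Rodrigues(r)[0],-r@t,K,D)[0].reshape(-1,2)
def ray(u,v,C,z):
    K,D,R,t=C; n=cv2.undistortPoints(np.array([[[u,v]]],float),K,D)[0,0]
    d=R@np.array([n[0],n[1],1]); return t+d*(z-t[2])/d[2]
E
python3 - <<'E'
from h import *
for n in ("top","side"):
    p,d,C=grab(n); cv2.imwrite(f"pics/{n}0.png",p); np.savez(f"{n}0.npz",p=p,d=d)
    print(n,C[3],C[2].round(3).tolist(),C[0][0,0])
    for k in ("hook_tool","strainer","coaster","rack"):
        W=cloud(d,C)
        for r in spot_in(n,k):
            u,v=int(r["rect"][0]),int(r["rect"][1]); print(k,round(r["score"],2),np.round(r["rect"]),W[v,u].round(3))
print(bot.read_state())
E
```

```text
top [0.29482747 0.0382588  0.91279606] [[0.002, -0.986, 0.169], [-1.0, -0.0, 0.01], [-0.009, -0.169, -0.986]] 370.30360384072924
hook_tool 0.97 [492. 176.  26.  26.] [ 0.477 -0.329  0.169]
hook_tool 0.97 [440. 276.  39.  70.] [ 0.265 -0.262  0.002]
strainer 0.74 [349. 134.  25.  18.] [ 0.607 -0.04   0.061]
coaster 0.77 [383. 191.  35.  40.] [ 0.475 -0.125  0.008]
coaster 0.58 [262. 169.  58.  55.] [0.531 0.175 0.017]
rack 0.73 [471. 183.  47.  44.] [ 0.475 -0.31   0.1  ]
side [ 0.39269749 -0.53082628  0.71710787] [[0.997, -0.06, 0.047], [-0.076, -0.734, 0.674], [-0.006, -0.676, -0.737]] 399.33812638446426
hook_tool 0.69 [236. 350.  83.  36.] [ 0.259 -0.241 -0.003]
coaster 0.83 [343. 287.  44.  43.] [ 0.467 -0.132  0.01 ]
coaster 0.59 [354. 178.  55.  41.] [0.53  0.168 0.013]
rack 0.7 [369. 376.  60.  48.] [ 0.475 -0.345  0.129]
{'time': 0.5, 'q': array([ 1.15810000e+00,  2.63933937e-01,  1.60403906e+00, -1.76405617e-05,
        1.27368409e+00, -3.69348050e-02]), 'joint_vel': array([ 0.00052876, -0.00038659, -0.00129151,  0.00044389, -0.00038043,
        0.00011495]), 'joint_torque': array([-6.09100953e-04, -5.14408028e+01, -3.67234933e+01, -1.53057726e-04,
        2.72340476e-03,  2.25141825e-06]), 'tool_pos': array([0.24773311, 0.62787491, 0.2482357 ]), 'tcp_rot': array([ 5.86770052e-01,  3.08630722e+00, -1.04579419e-04]), 'wrist_force': array([ 0.90316304, -0.05278239, -0.07936337]), 'torque': array([-0.06056022,  0.01445055,  0.00461545]), 'grip_force': 0.0, 'width': 1.005895571493136}
```

View pics/top0.png

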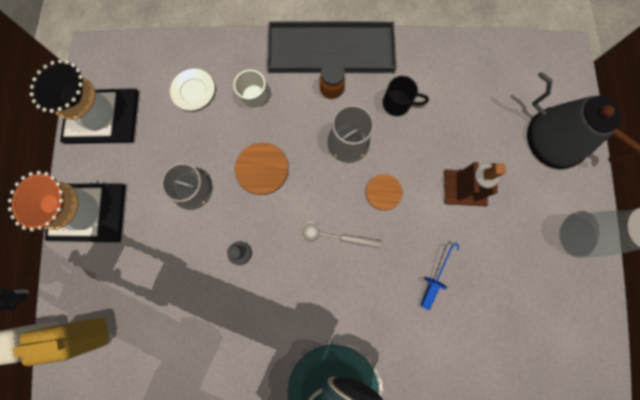

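View pics/side0.png

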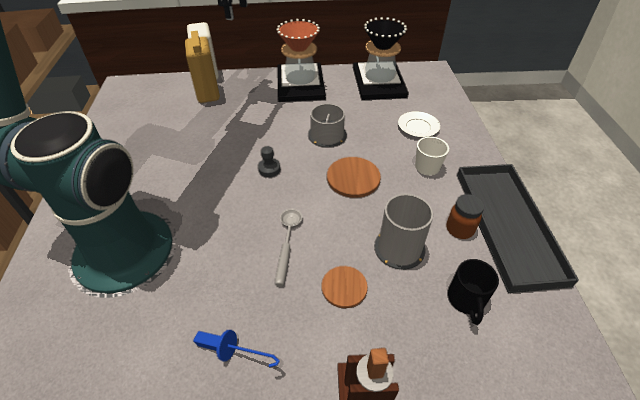

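Top view: tools at (492,176), upright in the rack, and (440,276), blue and lying down. Canisters at (350,134), taller, and (185,185), shorter. Coasters at (262,169), larger, and (383,191), smaller. I choose the rack tool, the canister at (350,134) and the coaster at (262,169). Next I check these in a close crop and measure them.

```bash
python3 - <<'E'
from h import *
t=np.load("top0.npz"); s=np.load("side0.npz")
a=cv2.resize(t["p"][150:215,435:515],(480,390),interpolation=cv2.INTER_CUBIC)
b=cv2.resize(t["p"][100:165,320:380],(300,325),interpolation=cv2.INTER_CUBIC)
c=np.zeros((590,790,3),np.uint8); c[:390,:480]=a; c[:325,485:785]=b
c[390:590,0:400]=cv2.resize(s["p"][340:400,330:430],(400,200),interpolation=cv2.INTER_CUBIC)
c[330:590,485:745]=cv2.resize(s["p"][190:270,370:450],(260,260),interpolation=cv2.INTER_CUBIC)
cv2.imwrite("pics/crop.png",c)
for n,z in(("top",t),("side",s)):
    cc=eyes.get_calibration(n); R=np.array(cc["rotation"]); C=(np.array(cc["K"]),np.array(cc["distortion"]),R,np.array(cc["position"]))
    W=cloud(z["d"],C); P=W.reshape(-1,3); P=P[np.isfinite(P).all(1)]
    def box(x0,x1,y0,y1,z0,z1): 
        m=((P>[x0,y0,z0])&(P<[x1,y1,z1])).all(1); return P[m]
    def circ(q):
        q=q.astype(np.float32); c,r=cv2.minEnclosingCircle(q[:,None,:2]); return np.round(c,4),round(r,4),len(q)
    print(n,"coaster",circ(box(.44,.62,.09,.26,.010,.022)))
    print("coastersm",circ(box(.42,.53,-.18,-.07,.006,.022)))
    print("can rim",circ(box(.5,.7,-.12,.04,.117,.135)))
    q=box(.53,.65,-.09,.03,.045,.075); print("bar?",len(q),q.mean(0) if len(q) else "")
    q=box(.4,.56,-.42,-.25,.02,.25)
    h,e=np.histogram(q[:,2],bins=np.arange(.02,.24,.01)); print("rack z hist",dict(zip(e.round(2),h)))
    for lo,hi in((.10,.123),(.122,.133),(.18,.2)):
        q=box(.4,.56,-.42,-.25,lo,hi)
        if len(q)>4: print(lo,circ(q),q.mean(0).round(4),np.round(cv2.minAreaRect(q[:,:2].astype(np.float32)*1000)[1]),cv2.minAreaRect(q[:,:2].astype(np.float32)*1000))
    q=box(.4,.56,-.42,-.22,.008,.03); print("base",len(q),cv2.minAreaRect(q[:,:2].astype(np.float32)*1000) if len(q) else "")
E
```

```text
Traceback (most recent call last):
  File "h.py", line 12, in cloud
    W=P@R.T+t; W[d<=0]=np.nan; return W
      ~~~~~^~
ValueError: operands could not be broadcast together with shapes (400,640) (3,)
```

View pics/crop.png

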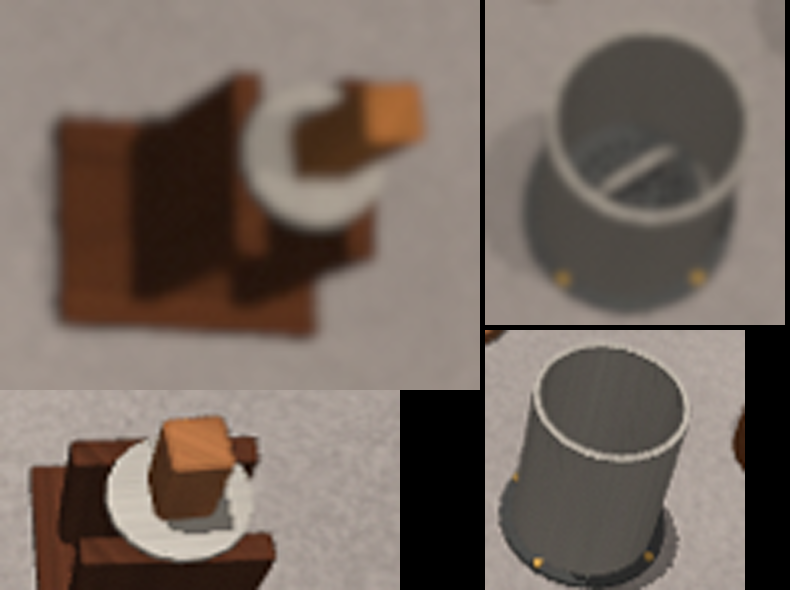

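The crop shows the wood-handled, steel-collared tool, with the collar on the rack's far (+x) end and the slot along world x. It also shows the tall canister with its diagonal loop bar. Next I fix the measurement script.

```bash
cat > m.py <<'E'
from h import *
def calib(n):
    c=eyes.get_calibration(n);R=np.array(c["rotation"]);R=R if R.shape==(3,3) else cv2.Rodrigues(R)[0]
    return (np.array(c["K"]),np.array(c["distortion"]),R,np.array(c["position"]))
E
python3 - <<'E'
from m import *
for n in("top","side"):
    z=np.load(n+"0.npz"); C=calib(n)
    W=cloud(z["d"],C); P=W.reshape(-1,3); P=P[np.isfinite(P).all(1)]
    def box(x0,x1,y0,y1,z0,z1): 
        m=((P>[x0,y0,z0])&(P<[x1,y1,z1])).all(1); return P[m]
    def circ(q):
        if len(q)<3: return None
        q=q.astype(np.float32); c,r=cv2.minEnclosingCircle(q[:,None,:2]); return np.round(c,4),round(r,4),len(q)
    print(n,"coaster",circ(box(.44,.62,.09,.26,.010,.022)))
    print("can rim",circ(box(.5,.7,-.12,.04,.117,.135)))
    q=box(.53,.65,-.09,.03,.05,.07); print("bar?",len(q),q.mean(0) if len(q) else "")
    q=box(.4,.56,-.42,-.22,.02,.25)
    h,e=np.histogram(q[:,2],bins=np.arange(.02,.24,.01)); print("rack z hist",dict(zip(e.round(2).tolist(),h.tolist())))
    for lo,hi in((.115,.124),(.123,.133),(.18,.2)):
        q=box(.4,.56,-.42,-.22,lo,hi)
        if len(q)>4: print(lo,circ(q),q.mean(0).round(4),cv2.minAreaRect(q[:,:2].astype(np.float32)*1000))
    q=box(.4,.56,-.42,-.22,.008,.03); print("base",len(q),cv2.minAreaRect(q[:,:2].astype(np.float32)*1000) if len(q)>3 else "")
    if n=="top":
        # bar by pixels at bar height; crop pixel -> image
        f=lambda X,Y:(320+(X-485)/5.-.4,100+Y/5.-.4)
        for X,Y in((603,193),(668,152)): print("bar end",ray(*f(X,Y),C,.0605).round(4))
        g=lambda X,Y:(435+X/6.-.4,150+Y/6.-.4)
        for X,Y in((365,85),(418,85),(424,135),(370,142)): print("handle top",ray(*g(X,Y),C,.188).round(4))
        for X,Y in((244,150),(312,228)): print("collar L/bottom",ray(*g(X,Y),C,.126).round(4))
        for X,Y in((62,120),(58,322),(312,333)): print("base",ray(*g(X,Y),C,.012).round(4))
    else:
        g=lambda X,Y:(330+X/4.-.4,340+(Y-390)/(200/60.)-.4)
        for X,Y in((165,423),(223,418),(233,465),(172,472)): print("handle top",ray(*g(X,Y),C,.188).round(4))
        for X,Y in((107,492),(252,490),(182,560)): print("collar L/R/near",ray(*g(X,Y),C,.126).round(4))
        for X,Y in((82,540),(274,537)): print("board near edge",ray(*g(X,Y),C,.12).round(4))
E
```

```text
top coaster (array([0.5339, 0.178 ]), 0.0684, 2224)
can rim (array([ 0.6051, -0.0426]), 0.047, 312)
bar? 239 [ 0.60647303 -0.04289124  0.05984342]
rack z hist {0.02: 58, 0.03: 68, 0.04: 56, 0.05: 74, 0.06: 78, 0.07: 48, 0.08: 76, 0.09: 63, 0.1: 84, 0.11: 145, 0.12: 372, 0.13: 25, 0.14: 24, 0.15: 33, 0.16: 34, 0.17: 32, 0.18: 111, 0.19: 9, 0.2: 0, 0.21: 0, 0.22: 0}
0.115 (array([ 0.4844, -0.3377]), 0.043, 222) [ 0.4787 -0.3267  0.1199] ((484.0992126464844, -336.8232727050781), (56.04060363769531, 68.70109558105469), 87.26725769042969)
0.123 (array([ 0.4846, -0.3294]), 0.0364, 277) [ 0.4836 -0.3324  0.1265] ((484.0682678222656, -338.262939453125), (54.73649978637695, 65.80703735351562), 87.97576904296875)
0.18 (array([ 0.4862, -0.3378]), 0.0138, 120) [ 0.4852 -0.3365  0.1874] ((485.95623779296875, -337.36236572265625), (21.366596221923828, 21.062395095825195), 88.84319305419922)
base 684 ((483.806396484375, -335.88067626953125), (110.61219787597656, 87.71866607666016), 86.37503814697266)
bar end [ 0.5936 -0.0255  0.0605]
bar end [ 0.6145 -0.0573  0.0605]
handle top [ 0.4961 -0.3289  0.
[... 955 characters left out ...]
(47.484432220458984, 52.074493408203125), 61.81357955932617)
0.18 (array([ 0.486 , -0.3398]), 0.014, 296) [ 0.4855 -0.3404  0.1861] ((486.2858581542969, -339.1570739746094), (22.553354263305664, 22.83794403076172), 1.0913665294647217)
base 260 ((457.2831115722656, -312.7917175292969), (60.35205078125, 35.735504150390625), 89.19564819335938)
handle top [ 0.4758 -0.331   0.188 ]
handle top [ 0.4954 -0.3307  0.188 ]
handle top [ 0.4953 -0.3495  0.188 ]
handle top [ 0.4749 -0.3505  0.188 ]
collar L/R/near [ 0.4598 -0.336   0.126 ]
collar L/R/near [ 0.5121 -0.3395  0.126 ]
collar L/R/near [ 0.4821 -0.366   0.126 ]
board near edge [ 0.4488 -0.3533  0.12  ]
board near edge [ 0.5173 -0.3578  0.12  ]
```

Call:
carry_out(
  series="0.02 -0.043 0 -7;0.02 -0.043 0 -7;0.02 -0.043 0 -7;0.02 -0.043 0 -7;0.02 -0.043 0 -7;0.02 -0.043 0 -7;0.02 -0.043 0 -7;0.02 -0.043 0 -7;0.02 -0.043 0 -7;0.02 -0.043 0 -7;0.003 -0.045 0 0;0.003 -0.045 0 0;0.003 -0.045 0 0;0.003 -0.045 0 0;0.003 -0.045 0 0;0.003 -0.045 0 0;0.003 -0.045 0 0;0.003 -0.045 0 0;0.003 -0.045 0 0;0.003 -0.045 0 0",
  jaw=1,
  grip_force=60,
)

```text
time: 3.0
tool_pos: [0.4777, -0.2537, 0.2486]
tcp_rot: [2.251, 2.191, 0.001]
wrist_force: [0.7, 0.6, 0.1]
width: 1.002
grip_force: 0.0
```

Call:
carry_out(
  series="0.004 -0.044 0 0;0.004 -0.043 0 0;0 0 0 0;0 0 -0.03 0;0 0 -0.03 0;0 0 -0.026 0;0 0 0 0;0 0 0 0",
)

```text
time: 4.0
tool_pos: [0.4863, -0.3389, 0.1634]
tcp_rot: [2.25, 2.191, 0.001]
wrist_force: [0.1, -0.2, -0.5]
width: 1.001
grip_force: 0.0
```

Call:
carry_out(
  series="0 0 0 0;0 0 0 0;0 0 0 0;0 0 0 0;0 0 0 0;0 0 0 0",
  jaw=-1,
  grip_force=60,
)

```text
time: 4.75
tool_pos: [0.4861, -0.3393, 0.1628]
tcp_rot: [2.25, 2.191, 0.0]
wrist_force: [0.6, 0.1, 2.7]
width: 0.252
grip_force: 63.0
```

Call:
carry_out(
  series="0 0 0.02 0;0 0 0.035 0;0 0 0.035 0;0 0 0.035 0;0 0 0.025 0;0 0 0 0;0 0 0 0",
)

```text
time: 5.62
tool_pos: [0.4852, -0.3387, 0.3113]
tcp_rot: [-2.25, -2.19, 0.001]
wrist_force: [-0.6, -0.4, -1.6]
width: 0.248
grip_force: 62.6
```

```bash
python3 - <<'E'
from m import *
p,d,C=grab("side"); u,v=proj([.487,-.339,.24],C)[0]; print(u,v, bot.read_state()["wrist_force"])
np.savez("side1.npz",p=p,d=d)
pt,dt,Ct=grab("top"); ut,vt=proj([.487,-.339,.24],Ct)[0]
a=p[280:400,280:440]; b=pt[int(vt)-50:int(vt)+50,int(ut)-60:int(ut)+60]
cv2.imwrite("pics/lift.png",np.hstack([cv2.resize(a,(480,360)),cv2.resize(b,(320,360))]))
E
```

```text
384.9762812519572 338.8243536859301 [-0.31513416  0.55196864 -2.43992249]
```

View pics/lift.png

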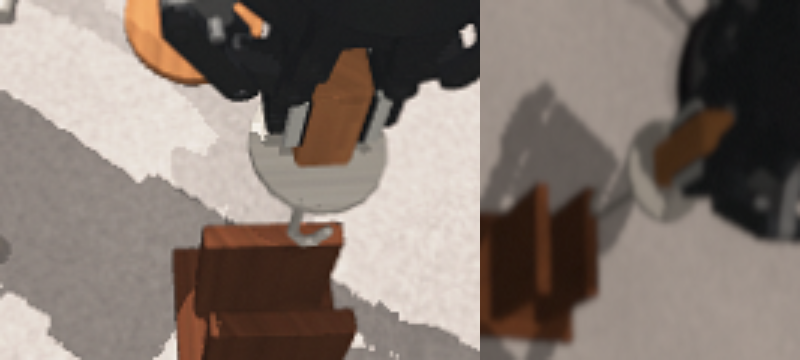

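The lifted tool's V hook points toward +x, right in the side view at crop (310,235). Next I refine the tool axis and the bar angle.

```bash
python3 - <<'E'
from m import *
C=calib("side"); z=np.load("side1.npz"); P=cloud(z["d"],C).reshape(-1,3); P=P[np.isfinite(P).all(1)]
m=(np.abs(P[:,0]-.486)<.04)&(np.abs(P[:,1]+.339)<.045)&(P[:,2]>.262)&(P[:,2]<.279); q=P[m]
c,r=cv2.minEnclosingCircle(q[:,None,:2].astype(np.float32)); print("collar",c,r,len(q),np.percentile(q[:,2],[10,50,90]), "tilt fit",np.linalg.lstsq(np.c_[q[:,:2]-q[:,:2].mean(0),np.ones(len(q))],q[:,2],rcond=None)[0])
m=(np.abs(P[:,0]-.486)<.05)&(np.abs(P[:,1]+.339)<.05)&(P[:,2]>.14)&(P[:,2]<.25); q=P[m]
for lo in np.arange(.15,.26,.01):
    s=q[(q[:,2]>lo)&(q[:,2]<lo+.01)]; 
    if len(s): print(round(lo,2),len(s),np.median(s,0).round(4))
C=calib("top"); z=np.load("top0.npz"); g=cv2.cvtColor(z["p"],cv2.COLOR_BGR2GRAY).astype(int)
pts=[]
for v in range(105,150):
    for u in range(325,378):
        X=ray(u,v,C,.061)
        if np.hypot(X[0]-.6035,X[1]+.043)<.028: pts.append((X[0],X[1],g[v,u],u,v))
pts=np.array(pts); 
for th in (95,105,115):
    s=pts[pts[:,2]>th]
    if len(s)>4: 
        w=np.cov(s[:,:2].T); e,V=np.linalg.eigh(w); print(th,len(s),s[:,:2].mean(0),np.degrees(np.arctan2(V[1,1],V[0,1])),np.sqrt(e)*1000)
print(np.percentile(pts[:,2],[10,50,80,90,95,99]))
E
```

```text
collar (0.4836369752883911, -0.33873215317726135) 0.02707001008093357 810 [0.27165968 0.27322873 0.27451806] tilt fit [0.01588395 0.01757331 0.273155  ]
0.16 15 [ 0.4921 -0.3395  0.1682]
0.17 41 [ 0.4963 -0.3396  0.1751]
0.18 14 [ 0.4832 -0.3396  0.1838]
0.19 11 [ 0.4829 -0.3399  0.1957]
0.2 11 [ 0.4832 -0.3399  0.2039]
95 118 [ 0.59383389 -0.03899521] 115.44938388915133 [11.18737041 12.28956933]
105 94 [ 0.59286778 -0.03837036] 97.08380337755334 [11.10579045 11.92437659]
115 71 [ 0.59181493 -0.03854607] 85.12593222150167 [10.6028976  12.13060351]
[ 66.    77.   112.6  125.   130.   137.06]
```

```bash
python3 - <<'E'
from m import *
C=calib("top"); z=np.load("top0.npz"); W=cloud(z["d"],C); P=W.reshape(-1,3)
r=np.hypot(P[:,0]-.6045,P[:,1]+.0425)
for a,b,R in((.053,.066,.03),(.055,.066,.027)):
    s=P[(P[:,2]>a)&(P[:,2]<b)&(r<R)]; e,V=np.linalg.eigh(np.cov(s[:,:2].T)); print(len(s),s.mean(0),np.degrees(np.arctan2(V[1,1],V[0,1])),np.sqrt(e)*1000)
g=z["p"][112:146,330:374,1]; cv2.imwrite("pics/bar.png",cv2.resize(z["p"][110:148,328:376],(768,600),interpolation=cv2.INTER_CUBIC)[:600])
for x,y in((.5936,-.0255),(.6145,-.0573),(.6045,-.0425)): print(proj([x,y,.061],C))
E
```

```text
37 [ 0.60594807 -0.0409213   0.06019737] 122.88345152284072 [ 1.45339712 12.53334357]
35 [ 0.60582731 -0.04081358  0.06056029] 122.58425965399485 [ 1.47788207 11.83660567]
[[343.20805379 138.14895842]]
[[356.22180446 129.94332326]]
[[350.18393941 133.85756007]]
```

View pics/bar.png

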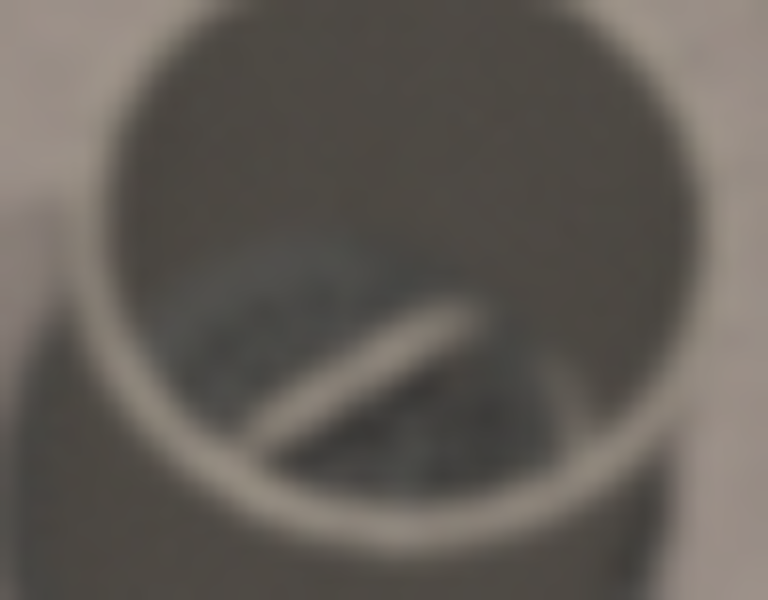

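Call:
carry_out(
  series="0.0136 0.0403 0 4.9;0.0136 0.0403 0 4.9;0.0136 0.0403 0 4.9;0.0136 0.0403 0 4.9;0.0136 0.0403 0 4.9;0.0136 0.0403 0 4.9;0.0139 0.0402 0 4.9;0 0 0 0;0 0 0 0",
)

```text
time: 6.85
tool_pos: [0.5806, -0.0572, 0.3109]
tcp_rot: [-1.503, -2.756, 0.002]
wrist_force: [0.4, 0.6, -1.1]
width: 0.249
grip_force: 62.6
```

```bash
python3 - <<'E'
from m import *
p,d,C=grab("side"); s=bot.read_state(); print(s["tool_pos"],s["tcp_rot"])
x,y,zz=s["tool_pos"]
P=cloud(d,C).reshape(-1,3); P=P[np.isfinite(P).all(1)]
q=P[(np.abs(P[:,0]-x)<.04)&(np.abs(P[:,1]-y)<.045)&(P[:,2]>zz-.048)&(P[:,2]<zz-.032)]
c,r=cv2.minEnclosingCircle(q[:,None,:2].astype(np.float32)); print(c,r,np.median(q[:,2]))
q=P[(np.abs(P[:,0]-x)<.03)&(np.abs(P[:,1]-y)<.03)&(P[:,2]>.17)&(P[:,2]<zz-.055)]
for lo in np.arange(.15,.26,.015):
    s=q[(q[:,2]>lo)&(q[:,2]<lo+.015)]
    if len(s): print(round(lo,3),len(s),np.median(s,0).round(4))
E
```

```text
[ 0.58063122 -0.05773357  0.31125567] [-1.50496407e+00 -2.75594611e+00  1.92007982e-03]
(0.578512966632843, -0.05834892392158508) 0.027519188821315765 0.2723189545839745
0.165 25 [ 0.5876 -0.0517  0.1754]
0.18 15 [ 0.5773 -0.0587  0.1871]
0.195 18 [ 0.5772 -0.059   0.2014]
0.21 19 [ 0.577  -0.0593  0.2175]
0.225 19 [ 0.5778 -0.059   0.2326]
0.24 5 [ 0.5776 -0.059   0.2416]
```

Call:
carry_out(
  series="0 0 -0.03 0;0 0 -0.03 0;0 0 -0.025 0;0 0 -0.02 0;0 0 -0.015 0;0 0 -0.011 0;0 0 0 0;0 0 0 0",
)

```text
time: 7.9
tool_pos: [0.5819, -0.0572, 0.1821]
tcp_rot: [1.504, 2.757, 0.001]
wrist_force: [-0.5, -0.2, -1.2]
width: 0.251
grip_force: 62.8
```

Call:
carry_out(
  series="0 0 -0.002 0;0.0036 0.0023 0 0;0.0036 0.0023 0 0;0.0036 0.0023 0 0;0.0036 0.0023 0 0;0.0033 0.0021 0 0;0 0 0 0;0 0 0 0",
)

```text
time: 8.9
tool_pos: [0.5988, -0.0458, 0.1792]
tcp_rot: [-1.504, -2.758, 0.0]
wrist_force: [-0.7, 0.4, -1.7]
width: 0.249
grip_force: 62.8
```

Call:
carry_out(
  series="0 0 0.005 0;0 0 0.005 0;0 0 0.005 0;0 0 0.005 0;0 0 0.01 0;0 0 0.01 0;0 0 0 0;0 0 0 0;0 0 0 0",
)

```text
time: 10.02
tool_pos: [0.5986, -0.0458, 0.2187]
tcp_rot: [-1.504, -2.757, 0.001]
wrist_force: [-0.9, 0.9, -3.6]
width: 0.248
grip_force: 62.6
```

```bash
python3 - <<'E'
from m import *
p,d,C=grab("top"); x,y=bot.read_state()["tool_pos"][:2]; print(bot.read_state()["wrist_force"])
u,v=proj([.604,-.043,.1],C)[0].astype(int)
print(u,v); ps,ds,Cs=grab("side"); us,vs=proj([.604,-.043,.125],Cs)[0].astype(int); print(us,vs)
cv2.imwrite("pics/hook.png",np.hstack([cv2.resize(p[v-38:v+38,u-38:u+38],(400,400)),cv2.resize(ps[vs-50:vs+50,us-50:us+50],(400,400))]))
E
```

```text
[ 0.13987428 -0.37129212 -3.44986639]
351 128
408 210
```

View pics/hook.png

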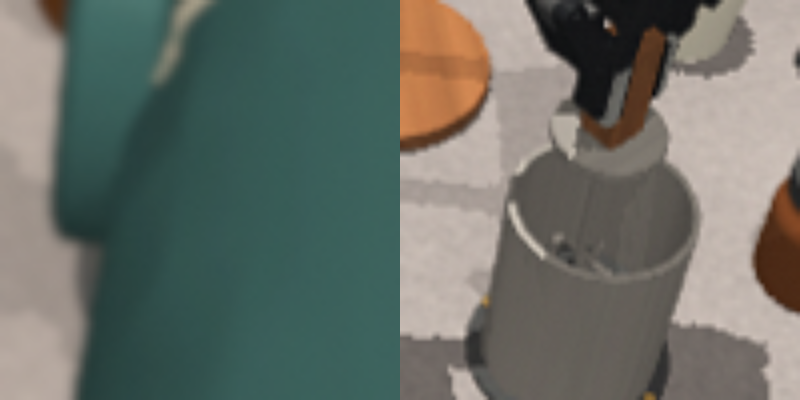

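The force dropped by about 1.6 N and the loop can be seen raised in the canister (side view), so the strainer is hooked. I keep lifting it out.

Call:
carry_out(
  series="0 0 0.005 0;0 0 0.008 0;0 0 0.01 0;0 0 0.01 0;0 0 0.01 0;0 0 0.01 0;0 0 0.01 0;0 0 0.01 0;0 0 0.01 0;0 0 0.01 0;0 0 0.01 0;0 0 0.01 0;0 0 0.01 0;0 0 0.008 0;0 0 0.004 0;0 0 0 0;0 0 0 0;0 0 0 0;0 0 0 0",
)

```text
time: 12.5
tool_pos: [0.5988, -0.0458, 0.3539]
tcp_rot: [-1.504, -2.757, 0.0]
wrist_force: [-0.3, 0.1, -3.6]
width: 0.247
grip_force: 62.6
```

```bash
python3 - <<'E'
from m import *
s=bot.read_state(); print(s["tool_pos"],s["wrist_force"])
ps,ds,Cs=grab("side"); us,vs=proj([.604,-.043,.22],Cs)[0].astype(int); print(us,vs)
y0=max(vs-75,0); cv2.imwrite("pics/up.png",cv2.resize(ps[y0:y0+150,us-75:us+75],(600,600)))
P=cloud(ds,Cs).reshape(-1,3); P=P[np.isfinite(P).all(1)]
q=P[(np.hypot(P[:,0]-.604,P[:,1]+.043)<.06)&(P[:,2]>.128)&(P[:,2]<.21)]
h,e=np.histogram(q[:,2],bins=np.arange(.128,.214,.004)); print(dict(zip(e.round(3).tolist(),h.tolist())))
q=P[(np.hypot(P[:,0]-.604,P[:,1]+.043)<.06)&(P[:,2]>.158)&(P[:,2]<.178)]
print(q.mean(0),np.linalg.lstsq(np.c_[q[:,:2]-q[:,:2].mean(0),np.ones(len(q))],q[:,2],rcond=None)[0],cv2.minEnclosingCircle(q[:,None,:2].astype(np.float32)))
E
```

```text
[ 0.59880036 -0.04579347  0.35390078] [-0.3470859   0.10378604 -3.56166908]
417 175
{0.128: 0, 0.132: 0, 0.136: 0, 0.14: 0, 0.144: 0, 0.148: 0, 0.152: 0, 0.156: 0, 0.16: 22, 0.164: 53, 0.168: 64, 0.172: 67, 0.176: 639, 0.18: 248, 0.184: 8, 0.188: 8, 0.192: 10, 0.196: 8, 0.2: 12, 0.204: 11, 0.208: 7}
[ 0.60016667 -0.06186734  0.17262558] [0.05113345 0.11622836 0.17262558] ((0.6015894412994385, -0.04315624386072159), 0.038717273622751236)
```

View pics/up.png

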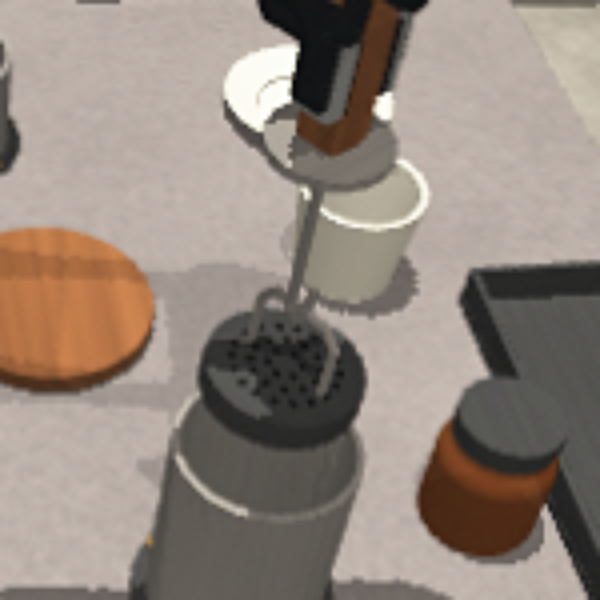

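The strainer hangs level above the canister, with its disc at crop (285,375). Next I carry it to the coaster.

Call:
carry_out(
  series="-0.0026 0.008 0 0;-0.0045 0.014 0 0;-0.0065 0.020 0 0;-0.0077 0.024 0 0;-0.0084 0.026 0 0;-0.0084 0.026 0 0;-0.0084 0.026 0 0;-0.0077 0.024 0 0;-0.0065 0.020 0 0;-0.0052 0.016 0 0;-0.0032 0.010 0 0;-0.0019 0.006 0 0;0 0 0 0;0 0 0 0;0 0 -0.01 0;0 0 -0.02 0;0 0 -0.025 0;0 0 -0.025 0;0 0 -0.02 0;0 0 -0.01 0",
)

```text
time: 15.05
tool_pos: [0.5269, 0.1738, 0.2418]
tcp_rot: [-1.504, -2.756, 0.004]
wrist_force: [-0.6, 0.4, -2.6]
width: 0.25
grip_force: 62.4
```

Call:
carry_out(
  series="0 0 -0.01 0;0 0 -0.005 0;0 0 0 0;0 0 0 0;0 0 0 0",
)

```text
time: 15.68
tool_pos: [0.5283, 0.1743, 0.23]
tcp_rot: [1.504, 2.757, 0.001]
wrist_force: [0.2, 0.1, -3.2]
width: 0.252
grip_force: 62.4
```

```bash
python3 - <<'E'
from m import *
s=bot.read_state(); print(s["tool_pos"],s["wrist_force"])
p,d,C=grab("side"); P=cloud(d,C).reshape(-1,3); P=P[np.isfinite(P).all(1)]
r=np.hypot(P[:,0]-.531,P[:,1]-.177); q=P[(r<.075)&(P[:,2]>.008)&(P[:,2]<.065)]
h,e=np.histogram(q[:,2],bins=np.arange(.008,.066,.003)); print(dict(zip(e.round(3).tolist(),h.tolist())))
q=P[(r<.065)&(P[:,2]>.024)&(P[:,2]<.05)]
c=cv2.minEnclosingCircle(q[:,None,:2].astype(np.float32)); print(c)
E
```

```text
[0.52832171 0.17430922 0.2299907 ] [ 0.24341503  0.06845213 -3.21334217]
{0.008: 131, 0.011: 777, 0.014: 193, 0.017: 1, 0.02: 0, 0.023: 0, 0.026: 0, 0.029: 0, 0.032: 0, 0.035: 2, 0.038: 23, 0.041: 24, 0.044: 24, 0.047: 31, 0.05: 49, 0.053: 327, 0.056: 123, 0.059: 4, 0.062: 4}
((0.5305430889129639, 0.16824206709861755), 0.036979787051677704)
```

Call:
carry_out(
  series="0 0 -0.006 0;0 0 -0.006 0;0 0 -0.003 0;0 0 -0.002 0;0 0 -0.0015 0;0 0 -0.0015 0;0 0 -0.0015 0;0 0 -0.0015 0;0 0 -0.0015 0;0 0 -0.0015 0;0 0 -0.0015 0;0 0 -0.0015 0;0 0 -0.0015 0;0 0 0 0;0 0 0 0",
)

```text
time: 17.6
tool_pos: [0.5281, 0.1742, 0.1989]
tcp_rot: [1.505, 2.758, 0.0]
wrist_force: [-0.3, -0.1, -0.5]
width: 0.252
grip_force: 62.6
```

```bash
python3 - <<'E'
from m import *
s=bot.read_state(); print(s["tool_pos"],s["wrist_force"])
p,d,C=grab("side"); P=cloud(d,C).reshape(-1,3); P=P[np.isfinite(P).all(1)]
r=np.hypot(P[:,0]-.531,P[:,1]-.177); q=P[(r<.075)&(P[:,2]>.008)&(P[:,2]<.065)]
h,e=np.histogram(q[:,2],bins=np.arange(.008,.066,.003)); print(dict(zip(e.round(3).tolist(),h.tolist())))
q=P[(r<.065)&(P[:,2]>.022)&(P[:,2]<.04)]
print(cv2.minEnclosingCircle(q[:,None,:2].astype(np.float32)))
q=q[q[:,2]>.029]; print(np.linalg.lstsq(np.c_[q[:,:2],np.ones(len(q))],q[:,2],rcond=None)[0])
E
```

```text
[0.52805069 0.17423122 0.19885604] [-0.293138   -0.05819599 -0.46644652]
{0.008: 120, 0.011: 699, 0.014: 185, 0.017: 24, 0.02: 29, 0.023: 26, 0.026: 57, 0.029: 341, 0.032: 87, 0.035: 4, 0.038: 4, 0.041: 3, 0.044: 3, 0.047: 4, 0.05: 5, 0.053: 7, 0.056: 7, 0.059: 5, 0.062: 11}
((0.5295911431312561, 0.1770613044500351), 0.03959715738892555)
[-0.00099822  0.00233269  0.0312949 ]
```

Call:
carry_out(
  series="0 0 -0.004 0;0 0 -0.004 0;0 0 -0.003 0;0 0 0 0;-0.0033 -0.0022 0 0;-0.0033 -0.0022 0 0;-0.0033 -0.0022 0 0;-0.0033 -0.0022 0 0;-0.0033 -0.0022 0 0;-0.0042 -0.0027 0 0;-0.0042 -0.0027 0 0;0 0 0 0;0 0 0 0",
)

```text
time: 19.27
tool_pos: [0.5032, 0.1578, 0.1879]
tcp_rot: [1.505, 2.758, 0.0]
wrist_force: [-0.8, -0.4, -1.0]
width: 0.253
grip_force: 62.6
```

```bash
python3 - <<'E'
from m import *
s=bot.read_state(); print(s["tool_pos"],s["wrist_force"])
p,d,C=grab("side"); P=cloud(d,C).reshape(-1,3); P=P[np.isfinite(P).all(1)]
r=np.hypot(P[:,0]-.531,P[:,1]-.177)
q=P[(r<.065)&(P[:,2]>.022)&(P[:,2]<.04)]
print(cv2.minEnclosingCircle(q[:,None,:2].astype(np.float32)))
u,v=proj([.525,.175,.06],C)[0].astype(int)
cv2.imwrite("pics/unhook.png",cv2.resize(p[v-60:v+60,u-60:u+60],(600,600),interpolation=cv2.INTER_CUBIC))
E
```

```text
[0.50315327 0.15780017 0.18789194] [-0.78473935 -0.38439956 -0.95751455]
((0.5295992493629456, 0.17638728022575378), 0.03950127586722374)
```

View pics/unhook.png

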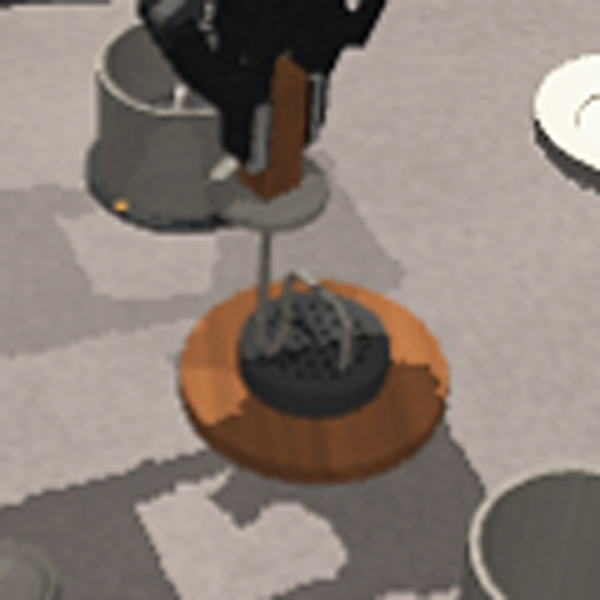

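Strainer sits flat on the coaster (320,350) and the hook is clear of the loop at its left. Next I rise and return the tool to the rack.

Call:
carry_out(
  series="0 0 0.02 0;0 0 0.035 0;0 0 0.035 0;0 0 0.034 0;-0.0015 -0.0225 0 0;-0.0015 -0.0415 0 -3.5;-0.0015 -0.0415 0 -3.5;-0.0015 -0.0415 0 -3.5;-0.0015 -0.0415 0 -3.5;-0.0015 -0.0415 0 -3.5;-0.0015 -0.0415 0 -3.5;-0.0015 -0.0415 0 -3.5;-0.0015 -0.0415 0 -3.5;-0.0015 -0.0415 0 -3.5;-0.0015 -0.0415 0 -3.5;-0.0015 -0.0415 0 0;0.0005 -0.018 0 0;0 0 0 0;0 0 0 0;0 0 0 0",
)

```text
time: 21.82
tool_pos: [0.4858, -0.3379, 0.3119]
tcp_rot: [-2.263, -2.179, -0.001]
wrist_force: [0.6, 1.0, -2.1]
width: 0.245
grip_force: 62.7
```

```bash
python3 - <<'E'
from m import *
p,d,C=grab("side"); s=bot.read_state(); print(s["tool_pos"],s["tcp_rot"],s["wrist_force"])
x,y,zz=s["tool_pos"]
P=cloud(d,C).reshape(-1,3); P=P[np.isfinite(P).all(1)]
q=P[(np.abs(P[:,0]-x)<.04)&(np.abs(P[:,1]-y)<.045)&(P[:,2]>zz-.048)&(P[:,2]<zz-.032)]
print(cv2.minEnclosingCircle(q[:,None,:2].astype(np.float32)),np.median(q[:,2]))
q=P[(np.abs(P[:,0]-x)<.03)&(np.abs(P[:,1]-y)<.03)&(P[:,2]>.165)&(P[:,2]<zz-.055)]
for lo in np.arange(.15,.26,.015):
    s=q[(q[:,2]>lo)&(q[:,2]<lo+.015)]
    if len(s): print(round(lo,3),len(s),np.median(s,0).round(4))
E
```

```text
[ 0.48576277 -0.33801802  0.31195008] [-2.26267679e+00 -2.17940782e+00 -3.80856288e-04] [-0.05922348  0.61549384 -0.7174446 ]
((0.4844782054424286, -0.33803272247314453), 0.027285870164632797) 0.2738097631794199
0.165 54 [ 0.4951 -0.339   0.1732]
0.18 22 [ 0.4842 -0.3391  0.1864]
0.195 17 [ 0.484  -0.3392  0.2023]
```

Call:
carry_out(
  series="0 0 -0.02 0;0 0 -0.03 0;0 0 -0.03 0;0 0 -0.03 0;0 0 -0.02 0;0 0 -0.01 0;0 0 -0.004 0;0 0 0 0;0 0 -0.0015 0;0 0 -0.0015 0;0 0 -0.0015 0;0 0 -0.001 0;0 0 0 0;0 0 0 0",
)

```text
time: 23.62
tool_pos: [0.4856, -0.3393, 0.1628]
tcp_rot: [2.264, 2.178, 0.0]
wrist_force: [-1.5, 1.1, 3.0]
width: 0.247
grip_force: 63.2
```

Call:
carry_out(
  series="0 0 0 0;0 0 0 0;0 0 0 0;0 0 0 0;0 0 0 0;0 0 0 0",
  jaw=1,
)

```text
time: 24.38
tool_pos: [0.4855, -0.3392, 0.1623]
tcp_rot: [2.264, 2.178, -0.0]
wrist_force: [0.4, -0.2, 0.7]
width: 1.0
grip_force: 0.0
```

Call:
carry_out(
  series="0 0 0.02 0;0 0 0.03 0;0 0 0.04 0;0 0 0.04 0;-0.01 0.06 0.02 0;-0.01 0.06 0 0;-0.01 0.06 0 0;0 0 0 0;0 0 0 0",
)

```text
time: 25.5
tool_pos: [0.4562, -0.1609, 0.3133]
tcp_rot: [2.261, 2.177, 0.001]
wrist_force: [0.2, 0.6, -0.7]
width: 1.0
grip_force: 0.0
```

```bash
python3 - <<'E'
from m import *
s=bot.read_state(); print(s["time"],s["tool_pos"],s["wrist_force"],s["width"])
p,d,C=grab("side"); cv2.imwrite("pics/end.png",p)
P=cloud(d,C).reshape(-1,3); P=P[np.isfinite(P).all(1)]
for lo,hi in((.123,.133),(.18,.2)):
    q=P[((P>[.4,-.42,lo])&(P<[.56,-.28,hi])).all(1)]; print(np.median(q[:,2]),cv2.minEnclosingCircle(q[:,None,:2].astype(np.float32)),cv2.minAreaRect(q[:,:2].astype(np.float32)*1000))
E
```

```text
25.5 [ 0.45621705 -0.16091283  0.31331219] [ 0.20664302  0.64370566 -0.70863135] 1.0003786578298473
0.12495583980093761 ((0.4838568866252899, -0.3393315076828003), 0.027024345472455025) ((482.1545715332031, -342.227783203125), (47.10322952270508, 52.463932037353516), 63.06894302368164)
0.1864731177575102 ((0.4842466413974762, -0.3393160402774811), 0.014082180336117744) ((484.3163146972656, -339.4838562011719), (21.43265151977539, 22.402942657470703), 87.27554321289062)
```

View pics/end.png

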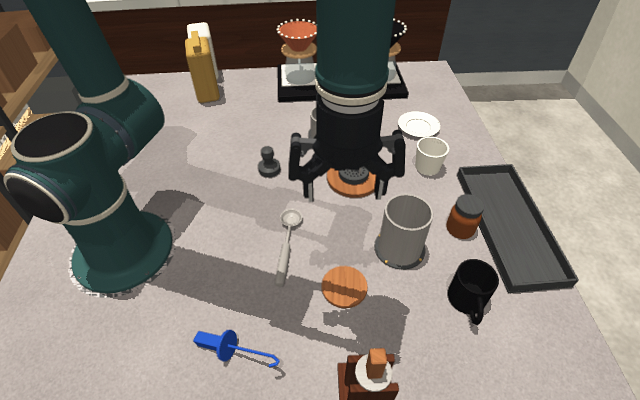

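The tool hangs in the rack (375,370), the strainer sits on the coaster (352,175), and the gripper is clear. I hand the job in.

```bash
python3 -c "
from workcell import bot
print(bot.finish_job())"
```

```text
the job is handed in; nothing more can be done
None
```

The strainer is out of the taller canister, flat and unhooked on the larger coaster, and the tool hangs by its collar in the rack; I handed the job in at about 25.5 s, and no verdict came back.

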